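# Shim the short foot of a friction tester's bed

## Task

The cream slotted bed of the friction tester rocks because its foot at the corner over the small steel channel is too short. Slide the flat plate shim along the bench into the channel under that foot until it meets the stop, then slide the tapered shim, thin end first, between plate and foot until it is just snug, without driving it in hard. Let go and prove it by pressing down firmly but briefly with the closed fingers on the corner above the foot: it must not dip; leave the other things on the bench alone.

Things in the scene. Friction and masses are not known exactly. Their poses are not given: they have to be found in the camera images.
- seat (a point): Point on the bench (height 0) straight below the short foot. Its x axis points the way the shims slide in, under the bed, away from the robot; z up. The foot is a steel ball end, 20 mm across; its lowest point hangs 13 to 18 mm above the bench, different each time and not measured. The channel: two steel strips 6 mm high, 46 mm apart inside, from seat x -40 to +40 mm.
- stop (a point): Middle of the near face of the channel's stop, at half its height (stop 6 mm high, across the channel's end, 40 mm beyond the seat point along seat x).
- tester: The tester's base; origin on the bench below the middle of the bed. The cream bed, 190 mm (x) by 250 mm (y), has its underside 30 mm and its top 46 mm above the bench; its edge is 16 mm before the short foot. The foot is at x -79, y -109 mm. The bed carries parts up to 101 mm high, none within 50 mm of the foot's corner but 4 mm ribs.
- press (a point): Centre of the small dark steel disc on top of the bed's corner, straight above the short foot, 46 mm above the bench when level: the place to press. About 3 to 5 N there makes the unshimmed bed dip. 8 to 15 N is a firm press; more than 30 N is too hard.
- bed (a joint): Rocking angle of the bed about the diagonal through two of its sound feet, rad; 0 = level (the sound feet all stand), grows to 0.08 as the corner with the short foot dips (0.01 rad is 1.3 mm at that foot).
- flat_mid (a point): Centre of the flat shim, a plain aluminium plate 140 mm long (x), 40 mm wide (y), 8 mm thick, about 0.12 kg, loose on the bench; either end may go first. The point is half-way up, 4 mm above its underside. Home against the stop its centre is 30 mm before the foot (seat x -30 mm).
- wedge_grip (a point): Centre of the upright grip block of the steel tapered shim (about 0.2 kg, loose, flat on the bench): block 18 mm long (x), 24 mm wide (y), 34 mm high; the point is 17 mm above its underside. The taper runs from the block towards +x, 36 mm wide; its top is 12 mm high up to 17 mm ahead of the point, then falls evenly to 2 mm at the tip, 97 mm ahead of the point.
- wedge_tip (a point): Middle of the tapered shim's thin end, 1 mm above its underside. On the plate it tightens with the tip 24 to 66 mm past the foot. Sliding it freely takes 1 to 4 N; against foot and plate the push then rises by about 2 N per mm: 10 to 14 N is snug; over 9 N of load on the foot (some 20 N of push) is too hard. It stays where it is driven.
- jar: Amber glass jar, 52 mm across, 70 mm high; bystander. Origin under its centre.
- bottle: White bottle, 60 mm across, 160 mm high; bystander. Origin under its centre.
- beaker: Open glass beaker, 70 mm across, 90 mm high; bystander. Origin under its centre.
- screwdriver: Screwdriver lying flat, 170 mm long; bystander.
- wrench: Small wrench lying flat, 150 mm long; bystander.
- puck: Steel specimen disc, 40 mm across, 12 mm high; bystander.
Mind the look-alikes: they are no part of the job. Of the things shaped like the part that bears wedge_grip, the bare steel one is meant.

How it is judged:
On the way, in this order (a step that is already met when the one before it is completed fails the run):
1. the flat shim lies on the bench in the channel under the foot, against the stop (x of flat_mid in the frame of seat above -0.034 m and y of flat_mid in the frame of seat between -0.006 and 0.006 m and height (world z) of flat_mid below 0.008 m and angle between the x axis of flat_mid and the x axis of seat, either way round below 0.1 rad), for 0.1 s.
2. the tapered shim is snug between plate and foot, released (contact force between wedge and bed above 1.2 N and contact force between wedge and flat above 1.2 N and contact force between the fingers and wedge below 0.1 N), for 0.2 s.
3. the corner above the foot is pressed down firmly with the fingers and does not dip (contact force between the fingers and bed above 6 N and horizontal distance between the grasp point and press below 0.03 m and value of joint bed below 0.008 rad), for 0.04 s.
At the end, for the whole second after the job is handed in: The flat shim lies on the bench in the channel within 4 mm of the stop, within 6 mm of the middle and 0.1 rad of straight; the tapered shim bears on it and carries the foot with more than 1 N; the bed is level (rocking angle under 0.006 rad); both shims are released and at rest (all of step 1 and contact force between wedge and bed above 1 N and contact force between wedge and flat above 1 N and value of joint bed below 0.006 rad and linear speed of each of wedge, flat below 0.01 m/s); the robot touches nothing.
It fails at once if the tapered shim is driven in too hard (more than 9 N on the foot while the fingers push it) (contact force between wedge and bed above 9 N and contact force between the fingers and wedge above 0.5 N).
It fails at once if the bed is pressed or struck with more than 30 N (contact force between the fingers and bed above 30 N).
It fails at once if a bystander is pushed more than 20 mm (distance of any of jar, bottle, beaker, screwdriver, wrench, puck from where it was at the start of the episode above 0.02 m).
It also fails if it takes over 72 s, if anything falls off the work surface, if the arm or the gripper's body presses on something with over 40 N, if the wrist force passes 120 N, or if a joint passes its speed limit or range.

## Robot

A 6-joint arm with a two-finger parallel gripper is mounted at the origin on the work surface. World frame = base frame: x ahead of the robot, y to its left, z up, the work surface at z = 0. Lengths are in m, angles in rad, forces in N, time in s.
With the tool pointing down it reaches from about 0.275 to 0.825 m from the base axis. Payload 5.2 kg.
Tool frame: the origin (TCP) lies on the centre line of the jaws, within the pads' length; the fingertips stand 11 mm ahead of it and the grasp point (between the pads) lies 8 mm behind it (bot.tcp_to_tips is the z of the fingertips in the tool frame, in m); z points along the fingers, y is the line along which they close (so a half turn about z gives the same grasp; the last joint's range is limited). The gripper opens to 93 mm and grips with 3 to 60 N. Pads are 15 mm wide; open, the fingers measure 128 mm over their backs; the gripper's body (75 mm by 188 mm) begins 65 mm behind the grasp point.
Start: joints at [0.967, 0.259, 1.535, -0, 1.348, -0.203], TCP at [0.215, 0.506, 0.23] pointing down, gripper open.
Joint ranges: [-3.14, 3.14], [-0.91, 2.08], [0.19, 2.58], [-1.22, 4.36], [0.22, 2.71], [-3.12, 3.12]. Speed limits (rad/s): [2.57, 2.57, 3.14, 3.14, 3.14, 3.14].

## Interface

Orientations are given as a unit quaternion [x, y, z, w].
In Python, from plant import readout, vision, finish_job, spotter, bot gives the robot as it stands.
- The arm moves only by the tool jog_arm, never from a script. Its argument "steps" is a list of rows, each an object of numbers: "tx", "ty", "tz": the shift along the world's x, y, z in m; "turn": the turn about the world's z in degrees; "hand": the closure, from 0 (fully open) to 1 (shut). A call has 1 to 10 rows; each row is the pose to reach, as a shift and turn from the pose commanded when the call began; what a row does not reach only later rows make up. A row lasts 1/8 s, in which the tool goes at most 62.5 mm and 10.7 degrees, less where a joint would pass 70% of its speed; a pose out of reach is approached as far as the arm can. A call with a gripper value outside its range is refused whole. The fingers move at their own pace and stop on an object; "force" is the grip in N (left out, the last holds). Time passes only in rows, so rows that repeat a pose let the fingers close. It gives the time, the measured TCP pose, the force, the opening and the grip force at its end, in the units of the state.
- readout.get_state(): the state, without advancing time (a new reading comes with each control period).
- vision.capture(name): name is "scene" or "top" or "wrist"; returns the picture (420x560x3 uint8, blue, green, red); there is no depth.
- vision.camera_model(name): a dict with "fov_y" (degrees; the focal length in pixels is half the picture's height over the tangent of half this angle, whatever the lens; pixels are square), "cx", "cy" (the principal point, pixels), "dist_coeffs" ([k1, k2, p1, p2, k3] as OpenCV has them; the pictures are not rectified), "R" (3x3) and "t" (3): a world point X has camera coordinates R X + t. Camera axes: x right, y down, z forward; pixel columns grow to the right and rows downward; lengths in m; the calibration is good to about 2 mm. A picture is of the moment at which its call begins: read the wrist's pose just before it. camera_model takes no time and is no camera call; for the wrist camera it gives the pose at the moment of the call.
- finish_job(): hands the job in; it is judged then, once.
Trained networks look in the newest picture that a camera, given by its name, has taken for a name from the list of things; names that differ only in an ending like _2 or _b are one class to them, and where a whole thing is asked for, a point or a joint stands for the part that bears it (a point fixed in the world has none). Each returns a list of dicts, best first, with "conf" (0 to 1); they miss things now and then, are a little off and sometimes report something else, mostly with a low value. They report only what shows in the picture. A call takes as long as a camera call. They do not tell look-alikes from the thing itself.
- spotter.find_in(camera, query): "rect" ([left, top, right, bottom] in pixels, round what is visible of it).
- spotter.silhouettes(camera, query): "mask" (420x560 bool, what is visible of it) and "rect" ([left, top, right, bottom] in pixels, round what is visible of it).
- spotter.mark_of(camera, query): "location" ([column, row] in pixels: a listed point, or the origin of a listed thing).
The state is a dict: "clock": time; "q": joint angles; "qd": joint speeds; "effort": joint torques, N m; "tcp_pos": TCP position; "tool_rot": TCP orientation; "contact_force": force on the tool from outside, world axes, zero at the start; "wrist_torque": the same for the moment, N m; "finger_gap": finger opening in m; "grip_force": force on a finger pad.
Only numpy, scipy, OpenCV 4.12 (cv2) and the standard library are available. Lean on these libraries where they do the work, as an engineer would, in place of code of your own. Each camera call takes 0.05 s, during which the arm holds its last target. There are 200 camera calls.

## Working session

There is one attempt and no reset: what is moved stays moved. The work goes in short steps, Python scripts to look and compute and a tool call to move; the robot and the scene stay as the last step left them, time stands still between calls to the robot, and variables do not carry over. Pictures are saved under pics/ and viewed, at most 11 in all, crops included, and the job is handed in when it is done.

Besides the shell and the picture viewer there is one more tool, called after "Call:" as name(argument=value, ...), one argument or row to a line, values as JSON. jog_arm: Moves the arm, as the interface text tells. Its arguments: {"type":"object","properties":{"steps":{"type":"array"},"force":{"type":"number"}},"required":["steps"]}

```bash
mkdir -p pics; ls; cat > h.py <<'E'
import numpy as np, cv2
from plant import readout, vision, finish_job, spotter, bot
def K(m):
    f=210/np.tan(np.radians(m["fov_y"])/2); return np.array([[f,0,m["cx"]],[0,f,m["cy"]],[0,0,1.]])
def world(cam,px,z,m=None):
    m=m or vision.camera_model(cam); R=np.array(m["R"]);t=np.array(m["t"])
    p=cv2.undistortPoints(np.array(px,float).reshape(-1,1,2),K(m),np.array(m["dist_coeffs"])).reshape(-1,2)
    d=np.c_[p,np.ones(len(p))]@R; c=-R.T@t
    return c+d*((np.broadcast_to(z,len(p))-c[2])/d[:,2])[:,None]
def proj(cam,X,m=None):
    m=m or vision.camera_model(cam)
    return cv2.projectPoints(np.array(X,float).reshape(-1,3),cv2.Rodrigues(np.array(m["R"]))[0],np.array(m["t"]),K(m),np.array(m["dist_coeffs"]))[0].reshape(-1,2)
E
python3 - <<'E'
from h import *
Z=dict(seat=0,stop=.003,tester=0,press=.046,flat_mid=.004,wedge_grip=.017,wedge_tip=.001,jar=0,bottle=0,beaker=0,screwdriver=0,wrench=0,puck=0)
np.set_printoptions(precision=3,suppress=True)
ims=[]
for c in("top","scene"):
    im=vision.capture(c); cv2.imwrite(f"pics/{c}0.png",im)
    for n,z in Z.items():
        r=spotter.mark_of(c,n)
        print(c,n,[(round(d["conf"],2),np.round(d["location"]).tolist(),world(c,d["location"],z)[0][:2].round(3).tolist()) for d in r[:4]])
print(readout.get_state())
E
```

```text
pics
top seat [(0.86, [267.0, 172.0], [0.624, 0.041]), (0.43, [118.0, 177.0], [0.606, 0.448])]
top stop [(0.9, [269.0, 154.0], [0.674, 0.037]), (0.62, [396.0, 264.0], [0.38, -0.299])]
top tester [(0.82, [230.0, 138.0], [0.72, 0.146])]
top press [(0.75, [266.0, 162.0], [0.639, 0.044])]
top flat_mid [(0.69, [183.0, 227.0], [0.471, 0.263])]
top wedge_grip [(0.82, [335.0, 233.0], [0.458, -0.139]), (0.82, [442.0, 216.0], [0.507, -0.417]), (0.79, [367.0, 311.0], [0.259, -0.216]), (0.55, [393.0, 264.0], [0.378, -0.286])]
top wedge_tip [(0.61, [467.0, 240.0], [0.445, -0.487]), (0.58, [354.0, 270.0], [0.364, -0.187]), (0.56, [396.0, 227.0], [0.478, -0.303])]
top jar [(0.94, [419.0, 179.0], [0.608, -0.367])]
top bottle [(0.85, [430.0, 147.0], [0.698, -0.402])]
top beaker [(0.66, [116.0, 175.0], [0.612, 0.453])]
top screwdriver [(0.86, [360.0, 152.0], [0.684, -0.21])]
top wrench [(0.83, [122.0, 242.0], [0.43, 0.425]), (0.57, [351.0, 178.0], [0.61, -0.185])]
top puck [(0.6, [357.0, 176.0], [0.616, -0.201])]
scene seat [(0.67, [241.0, 252.0], [0.637, 0.055])]
scene stop [(0.56, [227.0, 252.0], [0
[... 667 characters left out ...]
 screwdriver [(0.6, [188.0, 195.0], [0.68, -0.229]), (0.42, [162.0, 167.0], [0.706, -0.39])]
scene wrench [(0.73, [364.0, 310.0], [0.434, 0.406])]
scene puck [(0.46, [209.0, 193.0], [0.619, -0.199]), (0.18, [190.0, 194.0], [0.674, -0.228])]
{'clock': 1.4, 'q': array([ 0.967,  0.259,  1.535,  0.   ,  1.348, -0.203]), 'qd': array([-0.   ,  0.001, -0.001,  0.   , -0.   ,  0.   ]), 'effort': array([ -0.   , -43.72 , -28.43 ,   0.072,   0.031,  -0.   ]), 'tcp_pos': array([0.215, 0.506, 0.23 ]), 'tool_rot': array([ 0.199,  0.98 , -0.   , -0.   ]), 'contact_force': array([-0.086, -0.372,  0.109]), 'wrist_torque': array([ 0.017,  0.022, -0.   ]), 'grip_force': 0.0, 'finger_gap': 0.09336915187007133}
```

View pics/top0.png

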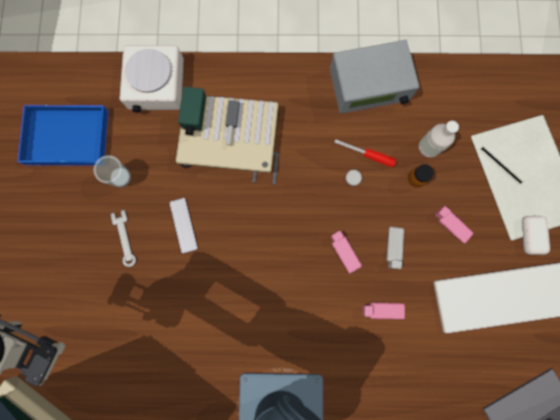

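View pics/scene0.png

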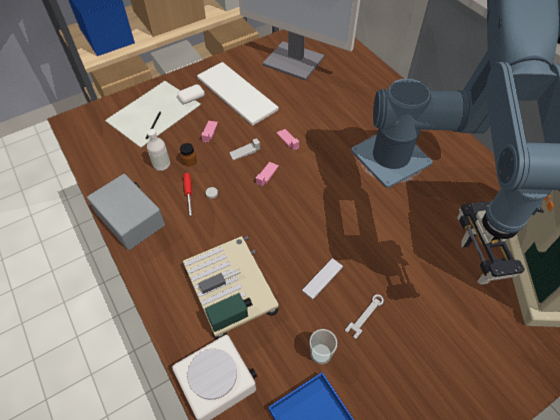

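Candidates for the tapered shim in the top view are the pink ones at (346,252), (455,225) and (385,311), and the bare grey steel one at (396,247). I choose the steel one. Its block is at (396,264) and its tip at (396,228), so it points along world +x. The flat shim is the plate at (183,226). The white slab at (500,297) is too big. The bed corner, press disc and channel are at about (266,165).

```bash
python3 - <<'E'
from h import *
im=cv2.imread("pics/top0.png")
a=cv2.resize(im[195:325,320:480],None,fx=3.4,fy=3.4,interpolation=cv2.INTER_CUBIC)[:, :400]
b=cv2.resize(im[130:260,165:285],None,fx=3.4,fy=3.4,interpolation=cv2.INTER_CUBIC)[:, :400]
cv2.imwrite("pics/crop1.png",np.hstack([a,b]))
m=vision.camera_model("wrist");s=readout.get_state()
print("cam off",(-np.array(m["R"]).T@np.array(m["t"])-s["tcp_pos"]).round(3),np.array(m["R"]).round(2).tolist(),m["fov_y"])
for n in("flat_mid","wedge_grip"):
    for d in spotter.silhouettes("top",n)[:5]:
        c=cv2.minAreaRect(np.argwhere(d["mask"])[:,::-1].astype(np.float32)); w=world("top",cv2.boxPoints(c),.008)[:,:2]
        print(n,round(d["conf"],2),np.round(c[0]),w.round(3).tolist())
E
```

```text
cam off [-0.074  0.031  0.155] [[0.39, 0.92, 0.0], [0.88, -0.37, 0.29], [0.27, -0.11, -0.96]] 69.5362391623336
flat_mid 0.76 [183. 226.] [[0.537, 0.302], [0.548, 0.262], [0.413, 0.222], [0.403, 0.262]]
wedge_grip 0.85 [394. 249.] [[0.368, -0.268], [0.475, -0.279], [0.472, -0.319], [0.365, -0.307]]
wedge_grip 0.65 [383. 311.] [[0.277, -0.209], [0.278, -0.311], [0.243, -0.31], [0.242, -0.208]]
wedge_grip 0.58 [344. 252.] [[0.447, -0.12], [0.466, -0.154], [0.373, -0.204], [0.354, -0.171]]
wedge_grip 0.57 [454. 225.] [[0.504, -0.396], [0.537, -0.427], [0.462, -0.505], [0.43, -0.474]]
```

View pics/crop1.png

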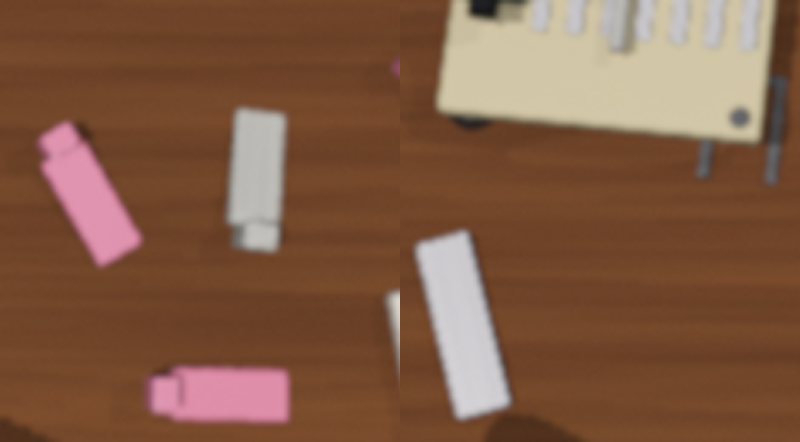

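Call:
jog_arm(
  steps=[
    {"tx":0.045,"ty":-0.045,"tz":0.02,"turn":10},
    {"tx":0.09,"ty":-0.09,"tz":0.03,"turn":20},
    {"tx":0.13,"ty":-0.135,"tz":0.03,"turn":30},
    {"tx":0.17,"ty":-0.18,"tz":0.03,"turn":37},
    {"tx":0.21,"ty":-0.22,"tz":0.03,"turn":37},
    {"tx":0.22,"ty":-0.243,"tz":0.03,"turn":37},
    {"tx":0.22,"ty":-0.243,"tz":0.03,"turn":37},
    {"tx":0.22,"ty":-0.243,"tz":0.03,"turn":37},
  ],
)

```text
invalid input at $.steps[0]: expected keys tx, ty, tz, turn, hand
```

The crop confirms the bare steel wedge, with its block at crop (258,235) and its thin end up at (260,110). The plate is at (463,325), the channel strips at (705,160) and (772,130), and the press disc at (740,117).

Call:
jog_arm(
  steps=[
    {"tx":0.045,"ty":-0.045,"tz":0.02,"turn":10,"hand":0},
    {"tx":0.09,"ty":-0.09,"tz":0.03,"turn":20,"hand":0},
    {"tx":0.13,"ty":-0.135,"tz":0.03,"turn":30,"hand":0},
    {"tx":0.17,"ty":-0.18,"tz":0.03,"turn":37,"hand":0},
    {"tx":0.21,"ty":-0.22,"tz":0.03,"turn":37,"hand":0},
    {"tx":0.22,"ty":-0.243,"tz":0.03,"turn":37,"hand":0},
    {"tx":0.22,"ty":-0.243,"tz":0.03,"turn":37,"hand":0},
    {"tx":0.22,"ty":-0.243,"tz":0.03,"turn":37,"hand":0},
  ],
)

```text
clock: 2.5
tcp_pos: [0.4342, 0.2638, 0.2596]
tool_rot: [-0.122, 0.993, 0.0, -0.0]
contact_force: [0.3, -0.2, -0.7]
finger_gap: 0.0935
grip_force: 0.0
```

```bash
cat >> h.py <<'E'
def rectw(cam,n,z,bgr=None):
    out=[]
    m=vision.camera_model(cam)
    for d in spotter.silhouettes(cam,n)[:3]:
        P=np.argwhere(d["mask"])[:,::-1]
        w=world(cam,P,z,m)[:,:2]*1000
        r=cv2.minAreaRect(w.astype(np.float32)); b=cv2.boxPoints(r)
        e=max((b[1]-b[0],b[2]-b[1]),key=np.linalg.norm); a=np.degrees(np.arctan2(e[1],e[0]))
        out.append((round(d["conf"],2),"c",np.round(r[0],1).tolist(),"size",np.round(r[1],1).tolist(),"yaw",round((a+90)%180-90,1)))
    return out
E
python3 - <<'E'
from h import *
print(readout.get_state()["tcp_pos"]); im=vision.capture("wrist"); cv2.imwrite("pics/w1.png",im)
print(rectw("wrist","flat_mid",.008)); print(spotter.mark_of("wrist","flat_mid"))
for n,z in(("seat",0),("stop",.003),("press",.046)):
    print(n,[(d["conf"],d["location"],world("wrist",d["location"],z)[0]) for d in spotter.mark_of("wrist",n)])
E
```

```text
[0.43419704 0.26383802 0.25964777]
[(0.8, 'c', [478.5, 263.1], 'size', [142.2, 41.8], 'yaw', np.float32(16.8))]
[{'location': [273.3, 208.7], 'conf': 0.78}]
seat [(0.78, [108.2, 267.9], array([0.63477321, 0.04306212, 0.        ])), (0.2, [96.5, 283.6], array([0.66752257, 0.02681993, 0.        ]))]
stop []
press [(0.8, [95.2, 285.3], array([0.63626227, 0.04898734, 0.046     ]))]
```

View pics/w1.png

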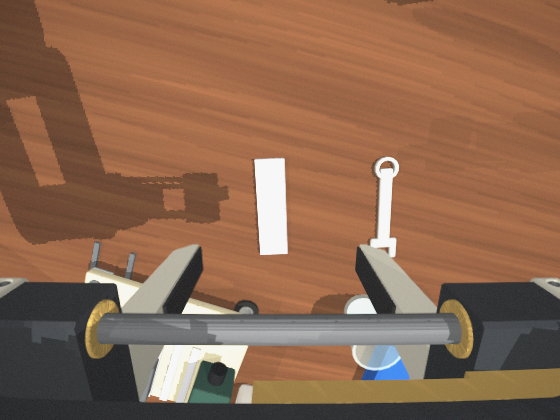

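The close view shows the plate alone at (272,207), clear of the wrench. The bed corner, with the channel strips at (97,255) and (130,265), is at lower left. I'll grip the plate near its rear end.

Call:
jog_arm(
  steps=[
    {"tx":0.001,"ty":-0.014,"tz":-0.06,"turn":3,"hand":0},
    {"tx":0.001,"ty":-0.014,"tz":-0.12,"turn":3,"hand":0},
    {"tx":0.001,"ty":-0.014,"tz":-0.18,"turn":3,"hand":0},
    {"tx":0.001,"ty":-0.014,"tz":-0.23,"turn":3,"hand":0},
    {"tx":0.001,"ty":-0.014,"tz":-0.247,"turn":3,"hand":0},
    {"tx":0.001,"ty":-0.014,"tz":-0.247,"turn":3,"hand":0},
    {"tx":0.001,"ty":-0.014,"tz":-0.247,"turn":3,"hand":1},
    {"tx":0.001,"ty":-0.014,"tz":-0.247,"turn":3,"hand":1},
    {"tx":0.001,"ty":-0.014,"tz":-0.247,"turn":3,"hand":1},
    {"tx":0.001,"ty":-0.014,"tz":-0.247,"turn":3,"hand":1},
  ],
  force=15,
)

```text
clock: 4.05
tcp_pos: [0.4356, 0.2495, 0.0127]
tool_rot: [-0.148, 0.989, 0.0, 0.0]
contact_force: [-0.8, 0.7, 0.0]
finger_gap: 0.0576
grip_force: 0.0
```

Call:
jog_arm(
  steps=[
    {"tx":0,"ty":0,"tz":0,"turn":0,"hand":1},
    {"tx":0,"ty":0,"tz":0,"turn":0,"hand":1},
    {"tx":0,"ty":0,"tz":0,"turn":0,"hand":1},
    {"tx":0.0,"ty":-0.04,"tz":0.001,"turn":-5,"hand":1},
    {"tx":0.0,"ty":-0.08,"tz":0.001,"turn":-10,"hand":1},
    {"tx":0.0,"ty":-0.12,"tz":0.001,"turn":-15,"hand":1},
    {"tx":0.005,"ty":-0.16,"tz":0.001,"turn":-20,"hand":1},
    {"tx":0.005,"ty":-0.19,"tz":0.001,"turn":-21.6,"hand":1},
    {"tx":0.005,"ty":-0.19,"tz":0.001,"turn":-21.6,"hand":1},
  ],
)

```text
clock: 5.18
tcp_pos: [0.4407, 0.0578, 0.0136]
tool_rot: [0.041, 0.999, -0.0, -0.0]
contact_force: [-0.3, 0.2, -1.6]
finger_gap: 0.0398
grip_force: 15.0
```

```bash
cat > look.py <<'E'
from h import *
import sys
s=readout.get_state();print(s["clock"],s["tcp_pos"].round(4),s["finger_gap"],s["grip_force"])
for c in("wrist","top","scene"):
    im=vision.capture(c); cv2.imwrite(f"pics/{c}_{sys.argv[1]}.png",im)
    print(c,"flat",rectw(c,"flat_mid",.008),"bed",rectw(c,"tester",.046))
    for n,z in(("seat",0),("stop",.003),("press",.046),("flat_mid",.004),("tester",0)):
        print(c,n,[(round(d["conf"],2),np.round(d["location"]).tolist(),world(c,d["location"],z)[0].round(4).tolist()) for d in spotter.mark_of(c,n)[:2]])
E
python3 look.py 2
```

```text
5.175 [0.4407 0.0578 0.0136] 0.03982550222227067 14.993458092212677
wrist flat [(0.94, 'c', [471.6, 55.7], 'size', [40.4, 116.8], 'yaw', np.float32(-4.3))] bed []
wrist seat []
wrist stop []
wrist press []
wrist flat_mid [(0.95, [279.0, 319.0], [0.4835, 0.0567, 0.004])]
wrist tester []
top flat [(0.45, 'c', [728.7, 149.8], 'size', [306.1, 233.0], 'yaw', np.float32(79.4))] bed [(0.86, 'c', [722.8, 143.9], 'size', [275.4, 222.1], 'yaw', np.float32(84.6))]
top seat [(0.85, [269.0, 170.0], [0.6304, 0.0359, 0.0])]
top stop [(0.78, [269.0, 153.0], [0.6773, 0.037, 0.003]), (0.68, [271.0, 171.0], [0.6274, 0.0323, 0.003])]
top press [(0.86, [263.0, 164.0], [0.6349, 0.0511, 0.046])]
top flat_mid []
top tester [(0.93, [230.0, 139.0], [0.717, 0.1441, 0.0])]
scene flat [(0.63, 'c', [499.9, 55.4], 'size', [44.9, 112.3], 'yaw', np.float32(-4.3))] bed [(0.89, 'c', [722.6, 156.2], 'size', [267.3, 204.3], 'yaw', np.float32(83.4))]
scene seat [(0.85, [243.0, 251.0], [0.6312, 0.0565, 0.0]), (0.56, [211.0, 192.0], [0.6082, -0.1995, 0.0])]
scene stop [(0.31, [188.0, 161.0], [0.6159, -0.3602, 0.003])]
scene press [(0.92, [241.0, 241.0], [0.6297, 0.0473, 0.046])]
scene flat_mid [(0.8, [286.0, 229.0], [0.4776, 0.061, 0.004])]
scene tester [(0.83, [227.0, 292.0], [0.7376, 0.1513, 0.0])]
```

View pics/wrist_2.png

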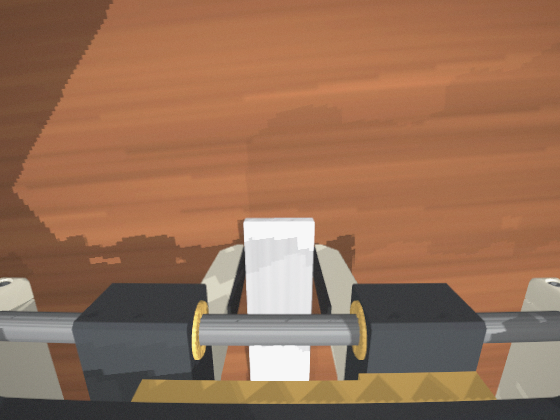

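Call:
jog_arm(
  steps=[
    {"tx":0,"ty":0,"tz":0,"turn":0,"hand":0.35},
    {"tx":0,"ty":0,"tz":0,"turn":0,"hand":0.35},
    {"tx":0,"ty":0,"tz":0,"turn":0,"hand":0.35},
    {"tx":0,"ty":0,"tz":0.05,"turn":0,"hand":0.35},
    {"tx":0.02,"ty":0,"tz":0.11,"turn":0,"hand":0.35},
    {"tx":0.06,"ty":0,"tz":0.16,"turn":0,"hand":0.35},
    {"tx":0.11,"ty":0,"tz":0.19,"turn":0,"hand":0.35},
    {"tx":0.12,"ty":0,"tz":0.19,"turn":0,"hand":0.35},
    {"tx":0.12,"ty":0,"tz":0.19,"turn":0,"hand":0.35},
  ],
)

```text
clock: 7.5
tcp_pos: [0.5598, 0.0595, 0.2023]
tool_rot: [0.04, 0.999, 0.0, -0.001]
contact_force: [0.2, -0.5, 0.1]
finger_gap: 0.0603
grip_force: 0.0
```

```bash
python3 look.py 3 | grep -E "^[0-9]|wrist"
```

```text
7.5 [0.5598 0.0595 0.2023] 0.060310762608817944 0.0
wrist flat [(0.63, 'c', [484.7, 55.6], 'size', [40.9, 140.0], 'yaw', np.float32(-4.6)), (0.27, 'c', [744.3, 157.8], 'size', [283.0, 218.6], 'yaw', np.float32(86.1))] bed [(0.96, 'c', [701.2, 144.1], 'size', [259.0, 226.0], 'yaw', np.float32(84.8))]
wrist seat [(0.88, [274.0, 243.0], [0.6315, 0.0479, 0.0])]
wrist stop []
wrist press [(0.79, [276.0, 264.0], [0.6385, 0.0492, 0.046])]
wrist flat_mid [(0.82, [270.0, 122.0], [0.4834, 0.0549, 0.004])]
wrist tester [(0.83, [353.0, 301.0], [0.7281, 0.1478, 0.0])]
```

View pics/wrist_3.png

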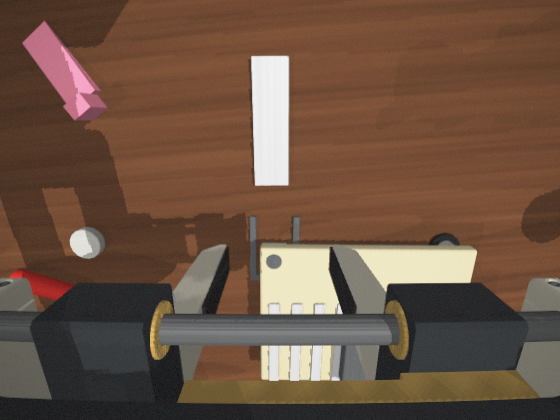

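The view shows the plate at (270,121), nearly in line with the channel strips, whose near ends are at (253,217) and (296,217). The press disc is at (274,261).

```bash
python3 - <<'E'
from h import *
np.set_printoptions(precision=1,suppress=True)
im=cv2.imread("pics/wrist_3.png");g=cv2.cvtColor(im,cv2.COLOR_BGR2GRAY).astype(int)
for r in(222,228,234,239): print(r,g[r,244:304].tolist())
print(g[208:224,253].tolist(),g[208:224,296].tolist())
P=[(249,222),(257,222),(293,222),(300,222),(253,217),(253,275)]
print(world("wrist",P,.006)[:,:2]*1000)
print("bed edge",world("wrist",[(264,244.5),(470,247.5)],.046)[:,:2]*1000)
E
```

```text
222 [65, 65, 86, 92, 73, 81, 102, 114, 113, 114, 116, 99, 85, 86, 86, 85, 91, 89, 90, 84, 90, 87, 87, 92, 86, 92, 89, 86, 89, 88, 90, 87, 89, 90, 88, 85, 90, 88, 86, 86, 88, 86, 83, 83, 82, 81, 85, 65, 57, 91, 106, 114, 113, 115, 116, 96, 82, 80, 83, 82]
228 [66, 69, 72, 82, 83, 74, 105, 113, 114, 115, 116, 103, 87, 86, 85, 87, 89, 89, 89, 90, 87, 91, 90, 93, 88, 88, 90, 91, 88, 91, 91, 94, 90, 90, 90, 86, 86, 83, 84, 87, 84, 88, 84, 82, 82, 83, 67, 54, 53, 91, 105, 107, 106, 108, 110, 94, 94, 89, 91, 89]
234 [63, 65, 84, 88, 71, 64, 106, 114, 114, 113, 114, 110, 86, 81, 82, 85, 90, 87, 87, 86, 85, 90, 88, 88, 88, 90, 87, 89, 88, 86, 86, 88, 87, 87, 86, 82, 83, 83, 86, 89, 88, 88, 91, 89, 91, 93, 91, 69, 56, 93, 107, 107, 108, 110, 106, 89, 86, 89, 87, 89]
239 [65, 67, 70, 88, 77, 68, 105, 113, 113, 108, 98, 91, 78, 72, 72, 71, 69, 66, 64, 67, 64, 73, 83, 79, 72, 70, 70, 63, 65, 61, 80, 83, 78, 77, 73, 67, 66, 84, 85, 87, 88, 85, 83, 78, 75, 73, 71, 64, 59, 100, 108, 105, 106, 108, 110, 92, 88, 89, 86, 85]
[86, 82, 89, 93, 93, 89, 86, 77, 83, 109, 115, 115, 114, 114, 114, 115] [96, 94, 91, 93, 89, 89, 85, 79, 75, 93, 116, 115, 114, 115, 113, 114]
[[601.   19.1]
 [601.8  28.9]
 [605.3  73.2]
 [606.   81.8]
 [595.   24.7]
 [674.4  16.3]]
bed edge [[615.2  38.2]
 [638.2 271.9]]
```

Call:
jog_arm(
  steps=[
    {"tx":-0.06,"ty":0,"tz":-0.01,"turn":0,"hand":0.35},
    {"tx":-0.11,"ty":0,"tz":-0.05,"turn":0,"hand":0.35},
    {"tx":-0.12,"ty":0,"tz":-0.11,"turn":0,"hand":0.35},
    {"tx":-0.12,"ty":0,"tz":-0.16,"turn":0,"hand":0.35},
    {"tx":-0.12,"ty":0,"tz":-0.19,"turn":0,"hand":0.35},
    {"tx":-0.12,"ty":0,"tz":-0.19,"turn":0,"hand":0.35},
    {"tx":-0.12,"ty":0,"tz":-0.19,"turn":0,"hand":1},
    {"tx":-0.12,"ty":0,"tz":-0.19,"turn":0,"hand":1},
    {"tx":-0.12,"ty":0,"tz":-0.19,"turn":0,"hand":1},
    {"tx":-0.12,"ty":0,"tz":-0.19,"turn":0,"hand":1},
  ],
  force=15,
)

```text
clock: 9.95
tcp_pos: [0.4408, 0.0594, 0.0139]
tool_rot: [0.04, 0.999, -0.0, 0.0]
contact_force: [-0.9, 0.2, 1.7]
finger_gap: 0.0394
grip_force: 15.0
```

Call:
jog_arm(
  steps=[
    {"tx":0,"ty":0,"tz":0,"turn":0,"hand":1},
    {"tx":0,"ty":0.006,"tz":0,"turn":-0.8,"hand":1},
    {"tx":0,"ty":0.006,"tz":0,"turn":-0.8,"hand":1},
    {"tx":0.015,"ty":0.0046,"tz":0,"turn":-0.8,"hand":1},
    {"tx":0.03,"ty":0.0032,"tz":0,"turn":-0.8,"hand":1},
    {"tx":0.03,"ty":0.0032,"tz":0,"turn":-0.8,"hand":1},
  ],
)

```text
clock: 10.7
tcp_pos: [0.4711, 0.0628, 0.0135]
tool_rot: [0.047, 0.999, 0.0, 0.0]
contact_force: [1.9, -1.2, 1.8]
finger_gap: 0.0396
grip_force: 15.0
```

```bash
python3 - <<'E'
from h import *
for c in("top","wrist"):
    im=vision.capture(c); cv2.imwrite(f"pics/{c}_4.png",im)
a=cv2.resize(cv2.imread("pics/top_4.png")[140:245,225:305],None,fx=5.5,fy=5.5,interpolation=cv2.INTER_CUBIC)
cv2.imwrite("pics/crop4.png",a)
s=readout.get_state();print(s["tcp_pos"],s["grip_force"]);print(rectw("wrist","flat_mid",.008))
E
```

```text
[0.47087843 0.06276822 0.01354433] 15.000080019235611
[(0.98, 'c', [501.6, 59.1], 'size', [40.2, 117.4], 'yaw', np.float32(-5.2))]
```

View pics/crop4.png

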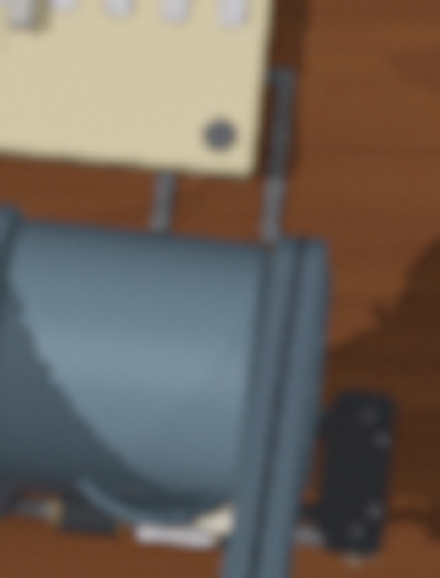

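Call:
jog_arm(
  steps=[
    {"tx":0.015,"ty":-0.001,"tz":0,"turn":0,"hand":1},
    {"tx":0.03,"ty":-0.0023,"tz":0,"turn":0,"hand":1},
    {"tx":0.04,"ty":-0.0032,"tz":0,"turn":0,"hand":1},
    {"tx":0.04,"ty":-0.0032,"tz":0,"turn":0,"hand":1},
  ],
)

```text
clock: 11.35
tcp_pos: [0.5114, 0.0593, 0.0134]
tool_rot: [0.047, 0.999, -0.0, 0.0]
contact_force: [-0.2, 0.1, -0.8]
finger_gap: 0.0402
grip_force: 15.0
```

Call:
jog_arm(
  steps=[
    {"tx":0.015,"ty":-0.0014,"tz":0,"turn":0,"hand":1},
    {"tx":0.03,"ty":-0.0028,"tz":0,"turn":0,"hand":1},
    {"tx":0.042,"ty":-0.004,"tz":0,"turn":0,"hand":1},
    {"tx":0.042,"ty":-0.004,"tz":0,"turn":0,"hand":1},
  ],
)

```text
clock: 11.85
tcp_pos: [0.5538, 0.0552, 0.0135]
tool_rot: [0.047, 0.999, -0.0, 0.0]
contact_force: [0.0, 0.1, -1.2]
finger_gap: 0.0397
grip_force: 15.0
```

Call:
jog_arm(
  steps=[
    {"tx":0.003,"ty":-0.0003,"tz":0,"turn":0,"hand":1},
    {"tx":0.006,"ty":-0.0006,"tz":0,"turn":0,"hand":1},
  ],
)

```text
clock: 12.1
tcp_pos: [0.5582, 0.0549, 0.0135]
tool_rot: [0.047, 0.999, 0.0, -0.0]
contact_force: [-0.3, 0.4, -1.4]
finger_gap: 0.0397
grip_force: 15.0
```

Call:
jog_arm(
  steps=[
    {"tx":0.002,"ty":-0.0002,"tz":0,"turn":0,"hand":1},
    {"tx":0.004,"ty":-0.0004,"tz":0,"turn":0,"hand":1},
  ],
)

```text
clock: 12.35
tcp_pos: [0.5615, 0.0545, 0.0134]
tool_rot: [0.047, 0.999, 0.0, -0.001]
contact_force: [-4.5, -0.8, -0.4]
finger_gap: 0.0399
grip_force: 15.0
```

Call:
jog_arm(
  steps=[
    {"tx":0.001,"ty":-0.0001,"tz":0,"turn":0,"hand":1},
    {"tx":0.001,"ty":-0.0001,"tz":0,"turn":0,"hand":1},
  ],
)

```text
clock: 12.6
tcp_pos: [0.5615, 0.0545, 0.0132]
tool_rot: [0.047, 0.999, 0.0, -0.002]
contact_force: [-5.5, 0.0, 2.2]
finger_gap: 0.0396
grip_force: 15.0
```

Call:
jog_arm(
  steps=[
    {"tx":0,"ty":0,"tz":0,"turn":0,"hand":0.35},
    {"tx":0,"ty":0,"tz":0,"turn":0,"hand":0.35},
    {"tx":0,"ty":0,"tz":0,"turn":0,"hand":0.35},
    {"tx":0,"ty":0,"tz":0.05,"turn":0,"hand":0.2},
    {"tx":0,"ty":0,"tz":0.11,"turn":0,"hand":0.2},
    {"tx":0,"ty":0,"tz":0.17,"turn":0,"hand":0.2},
    {"tx":0,"ty":0,"tz":0.19,"turn":0,"hand":0.2},
    {"tx":0,"ty":0,"tz":0.19,"turn":0,"hand":0.2},
  ],
)

```text
clock: 13.6
tcp_pos: [0.5649, 0.0542, 0.2058]
tool_rot: [0.047, 0.999, -0.0, 0.002]
contact_force: [0.5, 0.3, -0.9]
finger_gap: 0.0743
grip_force: 0.0
```

```bash
python3 look.py 5 | grep -E "^[0-9]|wrist"; python3 -c "
from h import *
g=cv2.cvtColor(cv2.imread('pics/wrist_5.png'),cv2.COLOR_BGR2GRAY).astype(int)
for r in (150,200,225,232): print(r,g[r,244:304].tolist())
print(g[120:250,270].tolist())"
```

```text
13.6 [0.5649 0.0542 0.2058] 0.07427271980011016 0.0
wrist flat [(0.91, 'c', [598.5, 50.5], 'size', [39.3, 130.9], 'yaw', np.float32(-5.6))] bed [(0.93, 'c', [707.0, 134.5], 'size', [264.6, 226.0], 'yaw', np.float32(78.7))]
wrist seat [(0.45, [94.0, 239.0], [0.6076, -0.1886, 0.0])]
wrist stop []
wrist press [(0.62, [278.0, 254.0], [0.629, 0.0464, 0.046])]
wrist flat_mid [(0.81, [278.0, 216.0], [0.5983, 0.0495, 0.004])]
wrist tester [(0.81, [358.0, 293.0], [0.7195, 0.1472, 0.0])]
150 [96, 99, 98, 96, 97, 98, 97, 95, 95, 93, 95, 94, 92, 95, 96, 90, 95, 96, 96, 95, 98, 95, 94, 94, 98, 94, 93, 92, 96, 96, 94, 93, 95, 95, 94, 93, 95, 96, 95, 94, 93, 95, 94, 94, 94, 92, 94, 93, 95, 94, 93, 95, 95, 93, 93, 95, 94, 93, 92, 94]
200 [85, 85, 88, 91, 89, 91, 90, 91, 88, 87, 89, 90, 91, 90, 86, 85, 88, 72, 102, 226, 238, 236, 233, 234, 232, 232, 234, 233, 236, 238, 237, 235, 235, 235, 236, 238, 237, 236, 235, 233, 234, 235, 236, 236, 235, 237, 237, 236, 236, 238, 238, 177, 101, 88, 87, 89, 88, 93, 93, 95]
225 [64, 73, 77, 87, 93, 92, 90, 87, 74, 65, 100, 113, 111, 112, 112, 115, 85, 62, 62, 213, 
[... 394 characters left out ...]
26, 225, 224, 226, 229, 231, 229, 230, 228, 212, 125, 61, 83, 104, 109, 109, 106, 108, 85]
[89, 87, 89, 86, 88, 90, 89, 84, 86, 83, 86, 87, 85, 88, 90, 87, 89, 87, 84, 88, 84, 86, 92, 96, 97, 98, 96, 94, 95, 94, 93, 95, 94, 95, 97, 93, 90, 90, 84, 86, 94, 141, 218, 234, 234, 234, 233, 233, 235, 233, 233, 234, 233, 234, 234, 234, 234, 234, 233, 233, 234, 234, 234, 233, 233, 233, 233, 234, 234, 234, 234, 234, 234, 232, 233, 235, 233, 232, 234, 234, 234, 233, 233, 233, 233, 233, 233, 233, 233, 233, 233, 233, 234, 233, 233, 233, 232, 233, 232, 233, 233, 233, 232, 233, 232, 232, 233, 232, 232, 233, 233, 232, 230, 201, 166, 155, 131, 129, 133, 142, 157, 198, 221, 228, 231, 230, 229, 232, 231, 231]
```

View pics/wrist_5.png

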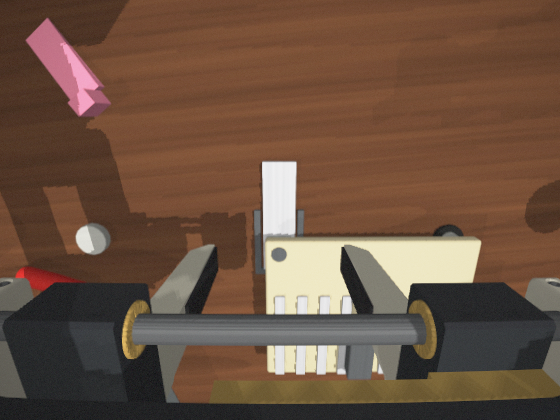

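The plate lies centred between the strips, spanning columns 263-295 between strip inner edges of 260 and 297, with its rear end at row 162. Next I check home distance and go over to the steel wedge.

```bash
python3 - <<'E'
from h import *
print((world("wrist",[(279.5,161.5)],.008)*1000).round(1),(world("wrist",[(257,211.),(300,211)],.006)*1000).round(1), (world("wrist",[(279,254.5)],.046)*1000).round(1),(world("wrist",[(279,236)],.046)*1000).round(1))
E
```

```text
[[532.6  57.8   8. ]] [[590.3  24.9   6. ]
 [595.2  77.1   6. ]] [[631.7  47.9  46. ]] [[609.3  50.   46. ]]
```

Call:
jog_arm(
  steps=[
    {"tx":-0.031,"ty":-0.05,"tz":0,"turn":0,"hand":0.2},
    {"tx":-0.062,"ty":-0.1,"tz":0,"turn":0,"hand":0.2},
    {"tx":-0.093,"ty":-0.15,"tz":0,"turn":0,"hand":0.2},
    {"tx":-0.124,"ty":-0.2,"tz":0,"turn":0,"hand":0.2},
    {"tx":-0.155,"ty":-0.25,"tz":0,"turn":0,"hand":0.2},
    {"tx":-0.186,"ty":-0.3,"tz":0,"turn":0,"hand":0.2},
    {"tx":-0.21,"ty":-0.345,"tz":0,"turn":0,"hand":0.2},
    {"tx":-0.21,"ty":-0.345,"tz":0,"turn":0,"hand":0.2},
    {"tx":-0.21,"ty":-0.345,"tz":0,"turn":0,"hand":0.2},
  ],
)

```text
clock: 15.92
tcp_pos: [0.3536, -0.2903, 0.2036]
tool_rot: [0.047, 0.999, 0.0, 0.0]
contact_force: [0.6, -0.0, 0.2]
finger_gap: 0.0744
grip_force: 0.0
```

```bash
python3 - <<'E'
from h import *
s=readout.get_state();print(s["tcp_pos"],s["tool_rot"]); im=vision.capture("wrist"); cv2.imwrite("pics/w6.png",im)
for n,z in(("wedge_grip",.017),("wedge_tip",.001)):
    print(n,[(round(d["conf"],2),np.round(d["location"]).tolist(),world("wrist",d["location"],z)[0].round(4).tolist()) for d in spotter.mark_of("wrist",n)[:4]])
print([(d["conf"],d["rect"]) for d in spotter.find_in("wrist","wedge_grip")])
E
```

```text
[ 0.35357355 -0.29026153  0.20358227] [4.72883465e-02 9.98881204e-01 3.88131628e-04 3.84140258e-05]
wedge_grip [(0.93, [194.0, 316.0], [0.5155, -0.4176, 0.017]), (0.9, [279.0, 212.0], [0.3809, -0.2918, 0.017]), (0.89, [339.0, 100.0], [0.2624, -0.2162, 0.017]), (0.81, [404.0, 252.0], [0.4467, -0.1416, 0.017])]
wedge_tip [(0.68, [279.0, 276.0], [0.4757, -0.3006, 0.001]), (0.66, [358.0, 188.0], [0.3651, -0.1939, 0.001]), (0.57, [252.0, 109.0], [0.2624, -0.3112, 0.001]), (0.22, [250.0, 362.0], [0.6141, -0.3565, 0.001])]
[(0.71, [264.6, 200.6, 294.4, 278.1]), (0.68, [349.3, 181.6, 420.0, 271.0]), (0.64, [128.9, 264.9, 202.9, 312.6]), (0.6, [250.6, 81.5, 349.0, 127.1])]
```

View pics/w6.png

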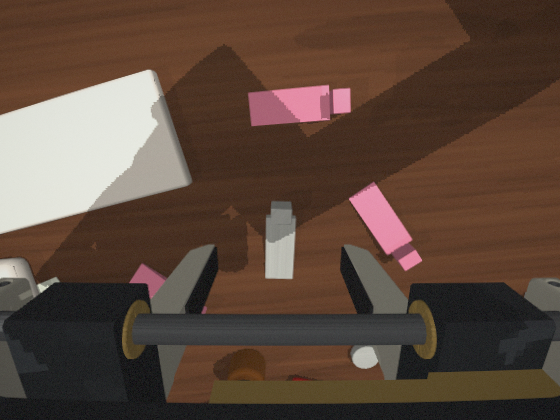

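The view shows the steel wedge at (280,240), with its block at (281,210) pointing up toward the robot. Its yaw is about -5.3°, which already matches the tool, and the pink look-alikes are clear of the fingers.

Call:
jog_arm(
  steps=[
    {"tx":0.027,"ty":-0.0015,"tz":-0.05,"turn":0,"hand":0.2},
    {"tx":0.027,"ty":-0.0015,"tz":-0.1,"turn":0,"hand":0.2},
    {"tx":0.027,"ty":-0.0015,"tz":-0.15,"turn":0,"hand":0.2},
    {"tx":0.027,"ty":-0.0015,"tz":-0.177,"turn":0,"hand":0.2},
    {"tx":0.027,"ty":-0.0015,"tz":-0.177,"turn":0,"hand":1},
    {"tx":0.027,"ty":-0.0015,"tz":-0.177,"turn":0,"hand":1},
    {"tx":0.027,"ty":-0.0015,"tz":-0.177,"turn":0,"hand":1},
    {"tx":0.027,"ty":-0.0015,"tz":-0.177,"turn":0,"hand":1},
    {"tx":0.027,"ty":-0.0015,"tz":-0.177,"turn":0,"hand":1},
    {"tx":0.027,"ty":-0.0015,"tz":-0.177,"turn":0,"hand":1},
  ],
  force=20,
)

```text
clock: 17.38
tcp_pos: [0.3806, -0.2922, 0.027]
tool_rot: [0.047, 0.999, -0.0, 0.0]
contact_force: [-0.8, 2.0, 3.4]
finger_gap: 0.0238
grip_force: 20.0
```

Call:
jog_arm(
  steps=[
    {"tx":0,"ty":0,"tz":0,"turn":0,"hand":1},
    {"tx":0,"ty":0,"tz":0,"turn":0,"hand":1},
  ],
)

```text
clock: 17.62
tcp_pos: [0.3806, -0.2922, 0.0271]
tool_rot: [0.047, 0.999, -0.0, 0.0]
contact_force: [0.1, 1.7, 5.4]
finger_gap: 0.0238
grip_force: 20.0
```

Call:
jog_arm(
  steps=[
    {"tx":0,"ty":0,"tz":0.04,"turn":0,"hand":1},
    {"tx":0,"ty":0.01,"tz":0.08,"turn":0,"hand":1},
    {"tx":0.02,"ty":0.06,"tz":0.08,"turn":0,"hand":1},
    {"tx":0.04,"ty":0.11,"tz":0.08,"turn":0,"hand":1},
    {"tx":0.06,"ty":0.16,"tz":0.08,"turn":0,"hand":1},
    {"tx":0.08,"ty":0.21,"tz":0.08,"turn":0,"hand":1},
    {"tx":0.1,"ty":0.26,"tz":0.08,"turn":0,"hand":1},
    {"tx":0.12,"ty":0.31,"tz":0.08,"turn":0,"hand":1},
    {"tx":0.132,"ty":0.351,"tz":0.07,"turn":0,"hand":1},
    {"tx":0.132,"ty":0.351,"tz":0.07,"turn":0,"hand":1},
  ],
)

```text
clock: 18.88
tcp_pos: [0.5119, 0.0615, 0.0954]
tool_rot: [0.045, 0.999, 0.0, -0.001]
contact_force: [-0.4, -0.1, -2.1]
finger_gap: 0.0238
grip_force: 20.0
```

Call:
jog_arm(
  steps=[
    {"tx":0,"ty":0,"tz":-0.03,"turn":0,"hand":1},
    {"tx":0,"ty":0,"tz":-0.055,"turn":0,"hand":1},
    {"tx":0,"ty":0,"tz":-0.058,"turn":0,"hand":1},
    {"tx":0,"ty":0,"tz":-0.058,"turn":0,"hand":1},
  ],
)

```text
clock: 19.38
tcp_pos: [0.5127, 0.0581, 0.039]
tool_rot: [0.047, 0.999, -0.0, -0.0]
contact_force: [1.0, -0.2, -1.9]
finger_gap: 0.0241
grip_force: 20.0
```

```bash
python3 - <<'E'
from h import *
s=readout.get_state();print(s["tcp_pos"]); im=vision.capture("wrist"); b=vision.capture("scene")
a=cv2.resize(b[190:310,190:330],None,fx=3.5,fy=3.5,interpolation=cv2.INTER_CUBIC)
cv2.imwrite("pics/w7.png",np.hstack([cv2.resize(im[150:420,160:400],(300,420)),a]))
print(rectw("wrist","flat_mid",.008),rectw("wrist","wedge_grip",.017))
E
```

```text
[0.51266908 0.05812595 0.03895723]
[(0.57, 'c', [615.4, 49.1], 'size', [39.1, 31.4], 'yaw', np.float32(86.3))] [(0.68, 'c', [555.0, 54.0], 'size', [35.8, 103.8], 'yaw', np.float32(-5.4))]
```

View pics/w7.png

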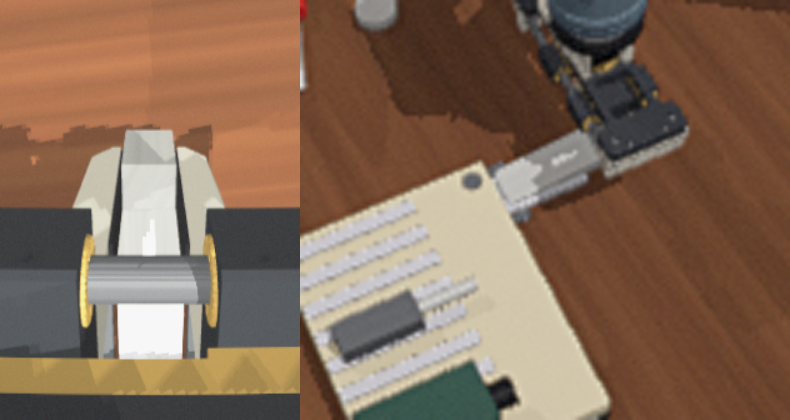

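The wedge is held in line over the plate (left panel, block at (148,145)), and its tip is just before the bed corner in the scene crop, around (505,190). I'll lower it and slide it in.

Call:
jog_arm(
  steps=[
    {"tx":0,"ty":0,"tz":-0.0035,"turn":0,"hand":1},
    {"tx":0,"ty":0,"tz":-0.0035,"turn":0,"hand":1},
    {"tx":0.01,"ty":-0.001,"tz":-0.0035,"turn":0,"hand":1},
    {"tx":0.02,"ty":-0.002,"tz":-0.0035,"turn":0,"hand":1},
    {"tx":0.03,"ty":-0.003,"tz":-0.0035,"turn":0,"hand":1},
    {"tx":0.035,"ty":-0.0035,"tz":-0.0035,"turn":0,"hand":1},
  ],
)

```text
clock: 20.32
tcp_pos: [0.5486, 0.0552, 0.0351]
tool_rot: [0.047, 0.999, -0.0, 0.0]
contact_force: [-2.9, 0.2, 3.9]
finger_gap: 0.024
grip_force: 20.0
```

Call:
jog_arm(
  steps=[
    {"tx":0,"ty":0,"tz":0,"turn":0,"hand":0.5},
    {"tx":0,"ty":0,"tz":0,"turn":0,"hand":0.5},
    {"tx":0,"ty":0,"tz":0.02,"turn":0,"hand":0.5},
    {"tx":0,"ty":0,"tz":0.04,"turn":0,"hand":0.6},
    {"tx":-0.03,"ty":0.0027,"tz":0.04,"turn":0,"hand":1},
    {"tx":-0.03,"ty":0.0027,"tz":0.04,"turn":0,"hand":1},
    {"tx":-0.03,"ty":0.0027,"tz":0.015,"turn":0,"hand":1},
    {"tx":-0.03,"ty":0.0027,"tz":-0.007,"turn":0,"hand":1},
    {"tx":-0.03,"ty":0.0027,"tz":-0.007,"turn":0,"hand":1},
  ],
  force=20,
)

```text
clock: 21.45
tcp_pos: [0.5169, 0.058, 0.0268]
tool_rot: [0.047, 0.999, 0.0, -0.002]
contact_force: [-1.1, 0.9, -0.4]
finger_gap: 0.0002
grip_force: 0.0
```

Call:
jog_arm(
  steps=[
    {"tx":0.003,"ty":-0.0003,"tz":0,"turn":0,"hand":1},
    {"tx":0.006,"ty":-0.0006,"tz":0,"turn":0,"hand":1},
    {"tx":0.009,"ty":-0.0009,"tz":0,"turn":0,"hand":1},
    {"tx":0.009,"ty":-0.0009,"tz":0,"turn":0,"hand":1},
  ],
)

```text
clock: 21.95
tcp_pos: [0.5272, 0.057, 0.0286]
tool_rot: [0.047, 0.999, -0.0, 0.001]
contact_force: [-0.0, -0.1, -0.7]
finger_gap: 0.0005
grip_force: 0.0
```

Contact is expected at TCP x ≈ 0.532.

Call:
jog_arm(
  steps=[
    {"tx":0.003,"ty":-0.0003,"tz":0,"turn":0,"hand":1},
    {"tx":0.006,"ty":-0.0006,"tz":0,"turn":0,"hand":1},
    {"tx":0.009,"ty":-0.0009,"tz":0,"turn":0,"hand":1},
  ],
)

```text
clock: 22.32
tcp_pos: [0.5352, 0.0563, 0.0281]
tool_rot: [0.047, 0.999, 0.0, -0.001]
contact_force: [-2.5, 0.3, 2.0]
finger_gap: 0.0003
grip_force: 1.1
```

Call:
jog_arm(
  steps=[
    {"tx":0.002,"ty":-0.0002,"tz":0,"turn":0,"hand":1},
    {"tx":0.004,"ty":-0.0004,"tz":0,"turn":0,"hand":1},
  ],
)

```text
clock: 22.58
tcp_pos: [0.5396, 0.0559, 0.0281]
tool_rot: [0.047, 0.999, 0.0, -0.0]
contact_force: [-1.9, 0.6, 1.4]
finger_gap: 0.0005
grip_force: 0.9
```

Call:
jog_arm(
  steps=[
    {"tx":0.002,"ty":-0.0002,"tz":0,"turn":0,"hand":1},
    {"tx":0.004,"ty":-0.0004,"tz":0,"turn":0,"hand":1},
  ],
)

```text
clock: 22.82
tcp_pos: [0.5438, 0.0554, 0.0281]
tool_rot: [0.047, 0.999, 0.0, 0.0]
contact_force: [-0.5, -0.1, 0.2]
finger_gap: 0.0004
grip_force: 0.5
```

Call:
jog_arm(
  steps=[
    {"tx":0.002,"ty":-0.0002,"tz":0,"turn":0,"hand":1},
    {"tx":0.004,"ty":-0.0004,"tz":0,"turn":0,"hand":1},
  ],
)

```text
clock: 23.08
tcp_pos: [0.5478, 0.055, 0.0281]
tool_rot: [0.047, 0.999, -0.0, 0.0]
contact_force: [-1.5, 0.1, -0.8]
finger_gap: 0.0006
grip_force: 0.4
```

Call:
jog_arm(
  steps=[
    {"tx":0.002,"ty":-0.0002,"tz":0,"turn":0,"hand":1},
    {"tx":0.004,"ty":-0.0004,"tz":0,"turn":0,"hand":1},
  ],
)

```text
clock: 23.32
tcp_pos: [0.5517, 0.0546, 0.0282]
tool_rot: [0.047, 0.999, -0.0, 0.0]
contact_force: [-1.4, 0.0, -1.2]
finger_gap: 0.0003
grip_force: 0.4
```

Call:
jog_arm(
  steps=[
    {"tx":0.002,"ty":-0.0002,"tz":0,"turn":0,"hand":1},
    {"tx":0.004,"ty":-0.0004,"tz":0,"turn":0,"hand":1},
  ],
)

```text
clock: 23.58
tcp_pos: [0.5557, 0.0542, 0.0281]
tool_rot: [0.047, 0.999, -0.0, -0.0]
contact_force: [-0.7, -0.0, -1.1]
finger_gap: 0.0004
grip_force: 0.4
```

Call:
jog_arm(
  steps=[
    {"tx":0.002,"ty":-0.0002,"tz":0,"turn":0,"hand":1},
    {"tx":0.004,"ty":-0.0004,"tz":0,"turn":0,"hand":1},
  ],
)

```text
clock: 23.82
tcp_pos: [0.5597, 0.0538, 0.0282]
tool_rot: [0.047, 0.999, -0.0, -0.0]
contact_force: [-0.4, 0.4, -0.9]
finger_gap: 0.0004
grip_force: 0.5
```

Call:
jog_arm(
  steps=[
    {"tx":0.002,"ty":-0.0002,"tz":0,"turn":0,"hand":1},
    {"tx":0.004,"ty":-0.0004,"tz":0,"turn":0,"hand":1},
  ],
)

```text
clock: 24.08
tcp_pos: [0.5637, 0.0534, 0.0282]
tool_rot: [0.047, 0.999, -0.0, -0.0]
contact_force: [-1.9, 0.1, -0.6]
finger_gap: 0.0003
grip_force: 0.5
```

Call:
jog_arm(
  steps=[
    {"tx":0.002,"ty":-0.0002,"tz":0,"turn":0,"hand":1},
    {"tx":0.004,"ty":-0.0004,"tz":0,"turn":0,"hand":1},
  ],
)

```text
clock: 24.32
tcp_pos: [0.5656, 0.0533, 0.0281]
tool_rot: [0.047, 0.999, 0.0, -0.002]
contact_force: [-10.1, 0.1, 8.9]
finger_gap: 0.0001
grip_force: 4.8
```

```bash
python3 - <<'E'
from h import *
im=vision.capture("wrist"); b=vision.capture("scene")
a=cv2.resize(b[190:310,190:330],None,fx=3.5,fy=3.5,interpolation=cv2.INTER_CUBIC)
cv2.imwrite("pics/w8.png",np.hstack([cv2.resize(im[150:420,160:400],(300,420)),a]))
print(rectw("wrist","flat_mid",.008),rectw("wrist","wedge_grip",.03))
print([(d["conf"],world("wrist",d["location"],.025)) for d in spotter.mark_of("wrist","wedge_grip")])
E
```

```text
[(0.77, 'c', [554.6, 54.6], 'size', [39.7, 42.5], 'yaw', np.float32(-5.4))] []
[]
```

View pics/w8.png

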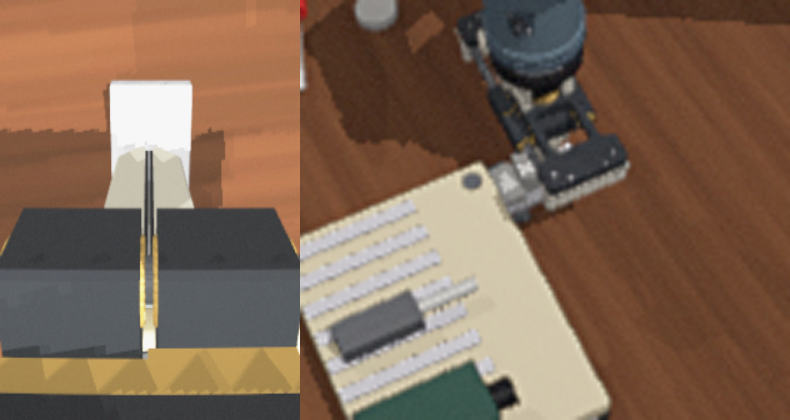

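The plate is still home and the fingers are behind the wedge block at (148,150), with the push at about 10 N. I'll check the settled force.

```bash
python3 - <<'E'
from h import *
for i in range(3):
    vision.capture("wrist"); s=readout.get_state(); print(s["tcp_pos"].round(4),s["contact_force"].round(1))
E
```

```text
[0.5656 0.0533 0.0281] [-7.2  0.4  4.8]
[0.5657 0.0533 0.0281] [-6.4  0.8  5.6]
[0.5657 0.0533 0.0281] [-6.6  0.8  4.8]
```

Call:
jog_arm(
  steps=[
    {"tx":0.001,"ty":-0.0001,"tz":0,"turn":0,"hand":1},
    {"tx":0.001,"ty":-0.0001,"tz":0,"turn":0,"hand":1},
  ],
)

```text
clock: 24.98
tcp_pos: [0.5658, 0.0533, 0.0281]
tool_rot: [0.047, 0.999, 0.0, -0.003]
contact_force: [-9.8, 0.3, 7.6]
finger_gap: 0.0002
grip_force: 4.7
```

Call:
jog_arm(
  steps=[
    {"tx":0.001,"ty":-0.0001,"tz":0,"turn":0,"hand":1},
    {"tx":0.001,"ty":-0.0001,"tz":0,"turn":0,"hand":1},
  ],
)

```text
clock: 25.22
tcp_pos: [0.5661, 0.0533, 0.0281]
tool_rot: [0.047, 0.999, 0.0, -0.003]
contact_force: [-10.8, 0.9, 8.9]
finger_gap: 0.0004
grip_force: 5.7
```

```bash
python3 - <<'E'
from h import *
for i in range(2):
    vision.capture("wrist"); s=readout.get_state(); print(s["tcp_pos"].round(4),s["contact_force"].round(1))
E
```

```text
[0.5661 0.0533 0.0281] [-11.5   0.7   9.8]
[0.5661 0.0533 0.0281] [-11.    0.1   9. ]
```

Call:
jog_arm(
  steps=[
    {"tx":0.001,"ty":-0.0001,"tz":0,"turn":0,"hand":1},
    {"tx":0.001,"ty":-0.0001,"tz":0,"turn":0,"hand":1},
  ],
)

```text
clock: 25.58
tcp_pos: [0.5664, 0.0533, 0.0281]
tool_rot: [0.047, 0.999, 0.0, -0.004]
contact_force: [-12.6, 0.1, 10.1]
finger_gap: 0.0007
grip_force: 6.6
```

Call:
jog_arm(
  steps=[
    {"tx":-0.008,"ty":0.0008,"tz":0,"turn":0,"hand":1},
    {"tx":-0.02,"ty":0.002,"tz":0,"turn":0,"hand":1},
    {"tx":-0.02,"ty":0.002,"tz":0.04,"turn":0,"hand":1},
    {"tx":-0.02,"ty":0.002,"tz":0.08,"turn":0,"hand":1},
    {"tx":0.03,"ty":-0.003,"tz":0.08,"turn":0,"hand":1},
    {"tx":0.063,"ty":-0.006,"tz":0.06,"turn":0,"hand":1},
    {"tx":0.063,"ty":-0.006,"tz":0.05,"turn":0,"hand":1},
    {"tx":0.063,"ty":-0.006,"tz":0.045,"turn":0,"hand":1},
    {"tx":0.063,"ty":-0.006,"tz":0.045,"turn":0,"hand":1},
  ],
)

```text
clock: 26.7
tcp_pos: [0.6322, 0.047, 0.0728]
tool_rot: [0.047, 0.999, 0.0, -0.001]
contact_force: [0.2, -0.3, 0.3]
finger_gap: 0.0005
grip_force: 0.0
```

Call:
jog_arm(
  steps=[
    {"tx":0,"ty":0,"tz":-0.005,"turn":0,"hand":1},
    {"tx":0,"ty":0,"tz":-0.01,"turn":0,"hand":1},
    {"tx":0,"ty":0,"tz":-0.013,"turn":0,"hand":1},
    {"tx":0,"ty":0,"tz":-0.0145,"turn":0,"hand":1},
    {"tx":0,"ty":0,"tz":-0.0145,"turn":0,"hand":1},
  ],
)

```text
clock: 27.32
tcp_pos: [0.6335, 0.0467, 0.0586]
tool_rot: [0.047, 0.999, 0.0, -0.0]
contact_force: [0.3, 0.3, -0.2]
finger_gap: 0.0005
grip_force: 0.0
```

Call:
jog_arm(
  steps=[
    {"tx":0,"ty":0,"tz":-0.001,"turn":0,"hand":1},
    {"tx":0,"ty":0,"tz":-0.002,"turn":0,"hand":1},
    {"tx":0,"ty":0,"tz":-0.002,"turn":0,"hand":1},
  ],
)

```text
clock: 27.7
tcp_pos: [0.6337, 0.0467, 0.0573]
tool_rot: [0.047, 0.999, -0.0, 0.0]
contact_force: [-1.5, 0.1, 4.2]
finger_gap: 0.0006
grip_force: 2.3
```

Call:
jog_arm(
  steps=[
    {"tx":0,"ty":0,"tz":-0.001,"turn":0,"hand":1},
    {"tx":0,"ty":0,"tz":-0.0015,"turn":0,"hand":1},
  ],
)

```text
clock: 27.95
tcp_pos: [0.6337, 0.0467, 0.0571]
tool_rot: [0.047, 0.999, -0.0, 0.001]
contact_force: [-5.8, -0.1, 14.5]
finger_gap: 0.0006
grip_force: 7.5
```

14.5 N with only 0.2 mm of travel, so the corner does not dip. I'll retract and verify.

Call:
jog_arm(
  steps=[
    {"tx":0,"ty":0,"tz":0.02,"turn":0,"hand":1},
    {"tx":0,"ty":0,"tz":0.07,"turn":0,"hand":1},
    {"tx":-0.05,"ty":0,"tz":0.12,"turn":0,"hand":1},
    {"tx":-0.07,"ty":0,"tz":0.15,"turn":0,"hand":1},
    {"tx":-0.07,"ty":0,"tz":0.15,"turn":0,"hand":1},
    {"tx":-0.07,"ty":0,"tz":0.15,"turn":0,"hand":1},
  ],
)

```text
clock: 28.7
tcp_pos: [0.5637, 0.0467, 0.2045]
tool_rot: [0.047, 0.999, 0.0, -0.0]
contact_force: [0.1, -0.2, -0.5]
finger_gap: 0.0004
grip_force: 0.0
```

```bash
python3 - <<'E'
from h import *
im=vision.capture("wrist"); cv2.imwrite("pics/w9.png",im)
print(readout.get_state()["tcp_pos"],rectw("wrist","flat_mid",.008))
for n,z in(("wedge_grip",.025),("press",.046)): print(n,[(round(d["conf"],2),d["location"],world("wrist",d["location"],z)[0].round(4)) for d in spotter.mark_of("wrist",n)])
E
```

```text
[0.56354304 0.04669764 0.20373361] []
wedge_grip [(0.83, [97.1, 100.9], array([ 0.4472, -0.1351,  0.025 ])), (0.69, [284.8, 209.8], array([0.5853, 0.0513, 0.025 ]))]
press [(0.81, [285.1, 255.9], array([0.6333, 0.0471, 0.046 ]))]
```

```bash
python3 -c "
from h import *
r=finish_job(); print(r)"
```

```text
the job is handed in; nothing more can be done
None
```

The plate shim went in against the stop and the tapered shim was pushed in to about 12.6 N and released. A 14.5 N press on the corner sank only about 0.2 mm. I then handed the job in; no verdict came back, and the network did not report the plate in the last picture, so its final place rests on the earlier look.

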